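# Fit and clamp the tool-post knob

## Task

Fit the black wing knob from the blue parts tray onto the upright keyed spindle of the lathe tool post: rest it lightly on the spindle and, pressing gently (never with more than 35 N before it is home), turn it slowly until its keyway finds the key and it drops fully home. Then turn it clockwise with the spindle to its stop, so that its red wing end points the same way as the red line on the tool post, and let go. Leave the other things on the bench where they are.

Things in the scene. Friction and masses are not known exactly. Their poses are not given: they have to be found in the camera images.
- knob: Black wing knob, about 0.2 kg, 76 mm tall, upright in the tray. Square hub 44 x 44 mm, 44 mm high; on it a flat upright wing 76 mm long (along x), 16 mm thick (along y), 32 mm tall (44 to 76 mm above the underside), to be gripped across its thickness; the last 10 mm of the wing at +x are red. Origin: centre of the hub's underside; z up.
- bore (a point): Mouth of the knob's bore, at the centre of its underside (same as the knob's origin and axes). The bore is 16 x 16 mm and 40 mm deep, up the axis, with a full-depth keyway 8 mm wide that opens it towards the knob's +x (the red side), right through the hub's side.
- knob_mark (a point): Middle of the red end of the knob's wing: 33 mm along the knob's +x and 60 mm above its underside.
- toolpost: Fixed cross slide, green base 190 x 110 mm (x, y), with a dark square tool-post block 76 x 76 mm whose top is 110 mm above the bench. Origin: centre of the underside, below the spindle.
- stop_mark (a point): Middle of the small red line on the block's top, 29 mm from the spindle axis along the tool post's +x. The spindle turned fully clockwise (seen from above) meets a firm stop with its key pointing along this line: the clamped position.
- seat (a point): Centre of the round steel collar's top face (38 mm across), 114 mm above the bench, on the spindle axis, with the tool post's axes. The knob is fully home when its underside lies on it. A brass key on the spindle, 6.5 mm wide, reaches 19 mm out from the axis and 16 mm up from this face; a knob whose keyway misses it rests 16 mm too high, already centred by the spindle.
- spindle_top (a point): Top of the upright steel spindle, 36 mm above the seat; round, 14 mm across, last 6 mm tapered to 7 mm. It turns about z, stiffly (0.25 N m friction, more than a lightly pressed sliding knob passes on), and stays where left. Its angle is not measured: at the start the key points 0.45 to 1.55 rad anticlockwise (seen from above) of the tool post's +x.
- tray: Blue sheet tray, fixed, 190 x 130 mm (x, y), rim 14 mm high, floor 4 mm thick. Origin: centre of the underside.
- spacer: Bystander: brass ring, 36 mm across, 16 mm high, lying in the tray. Origin: centre of the underside.
- bolt: Bystander: bolt standing on its head (24 mm across) in the tray, 34 mm tall. Origin: centre of the underside.
- wrench: Bystander: wrench, 180 mm long, lying on the bench beyond the tool post and tray.
- oil: Bystander: grey oil bottle with red cap, 56 mm across, 130 mm tall. Origin: centre of the underside.
- center: Bystander: steel lathe centre, 32 mm across, 55 mm tall, point up. Origin: centre of the underside.
- blank: Bystander: aluminium round blank, 38 mm across, 45 mm tall. Origin: centre of the underside.
- chuckkey: Bystander: steel T-shaped chuck key lying on the bench, bar 110 mm, stem 77 mm.

How it is judged:
By the outcome, as a careful person would: the job done as asked, in the order asked, and still so for the second after the job is handed in, with the robot touching nothing.
It also fails if it takes over 67 s, if anything falls off the work surface, if the arm or the gripper's body presses on something with over 40 N, if the wrist force passes 120 N, or if a joint passes its speed limit or range.

## Robot

A 6-joint arm with a two-finger parallel gripper is mounted at the origin on the work surface. World frame = base frame: x ahead of the robot, y to its left, z up, the work surface at z = 0. Lengths are in m, angles in degrees, forces in N, time in s.
With the tool pointing down it reaches from about 0.375 to 0.75 m from the base axis. Payload 9 kg.
Tool frame: the origin (TCP) lies where the fingers leave the gripper's body, on its centre line; the fingertips stand 73 mm ahead of it and the grasp point (between the pads) lies 54 mm ahead of it (robot.tip_reach is the distance from the TCP to the fingertips, in m); z points along the fingers, y is the direction in which the jaws open and shut (so a half turn about z gives the same grasp; the last joint's range is limited). The gripper opens to 85 mm and grips with 20 to 120 N. Pads are 22 mm wide; open, the fingers measure 114 mm over their backs; the gripper's body (76 mm by 85 mm) begins 54 mm behind the grasp point. The pads swing forward as they close: fully open they stand 13 mm farther back than shut.
Start: joints at [52.386, 5.964, 5.575, 89.605, 0, 77.527], TCP at [0.255, 0.543, 0.304] pointing down, gripper open.
Joint ranges: [-171.21, 171.21], [-48.23, 106.86], [-62.78, 66.21], [-105.2, 120.99], [-86.42, 89.51], [-180, 180]. Speed limits (degrees/s): [127.2, 127.2, 147.25, 180, 180, 180].

## Interface

Orientations are given as [roll, pitch, yaw] about the fixed x, y, z axes, in that order (R = Rz(yaw) Ry(pitch) Rx(roll)).
In Python, from plant import robot gives the robot as it stands. Calls block until the motion is done:
- robot.move_pose(position, orientation): joint-space move of the TCP to a pose.
- robot.line_to(position, vel=0.15, rotation=None, guard=None): straight line of the TCP; rotation=None keeps the orientation; vel is the mean speed in m/s. With guard (N) it stops when the force on the tool has changed by that much, and returns True; else False.
- robot.goto_joints(angles): joint-space move.
- robot.set_gripper(opening): finger opening in m; the grip force is fixed at half the most; returns when the fingers have stopped.
- robot.pause(seconds).
- robot.ik(position, orientation): joint angles nearest the present ones, or None.
- robot.observe(): the state.
- robot.grab_frame(name): name is "side" or "top" or "wrist"; returns the picture (420x560x3 uint8, blue, green, red); there is no depth.
- robot.get_calibration(name): a dict with "vertical_fov" (degrees; the focal length in pixels is half the picture's height over the tangent of half this angle, whatever the lens; pixels are square), "cx", "cy" (the principal point, pixels), "k1" (the pictures are not rectified: a ray, as slopes to the right and down, at radius r is drawn at 1 + k1 r^2 times it, then the intrinsics apply), "rvec" (rotation vector, rad) and "tvec" (3), from world to camera coordinates, as OpenCV has them. Camera axes: x right, y down, z forward; pixel columns grow to the right and rows downward; lengths in m; the calibration is good to about 2 mm. A picture is of the moment at which its call begins: read the wrist's pose just before it. get_calibration takes no time and is no camera call; for the wrist camera it gives the pose at the moment of the call.
A pose or a line that the arm cannot do raises robot.IKError and nothing moves.
- robot.job_done(): hands the job in, once; it reports no verdict.
The state is a dict: "time": time; "q": joint angles; "qvel": joint speeds; "joint_torque": joint torques, N m; "tool_pos": TCP position; "tcp_rot": TCP orientation; "ft_force": force on the tool from outside, world axes, zero at the start; "torque": the same for the moment, N m; "gripper_width": finger opening in m.
Only numpy, scipy, OpenCV 4.12 (cv2) and the standard library are available. Lean on these libraries where they do the work, as an engineer would, in place of code of your own. Each camera call takes 0.05 s, during which the arm holds its last target.

## Working session

There is one attempt and no reset: what is moved stays moved. The work goes in short steps, each a Python script; the robot and the scene stay as the last script left them, time stands still between calls to the robot, and variables do not carry over. Pictures are saved under pics/ and viewed, and the job is handed in when it is done.

```bash
ls; mkdir -p pics; cat > h.py <<'E'
import numpy as np, cv2
from plant import robot
def K(c):
    f=210/np.tan(np.radians(c["vertical_fov"])/2)
    return np.array([[f,0,c["cx"]],[0,f,c["cy"]],[0,0,1]])
def ray(c,uv):
    k=K(c); x=np.array([(uv[0]-c["cx"])/k[0,0],(uv[1]-c["cy"])/k[0,0]])
    xd=x.copy()
    for _ in range(30): x=xd/(1+c["k1"]*(x@x))
    R=cv2.Rodrigues(np.array(c["rvec"],float))[0]; t=np.array(c["tvec"],float)
    return -R.T@t, R.T@np.array([x[0],x[1],1.])
def plane(c,uv,z):
    o,d=ray(c,uv); return o+d*(z-o[2])/d[2]
def proj(c,P):
    k=K(c); return cv2.projectPoints(np.array(P,float).reshape(-1,3),np.array(c["rvec"],float),np.array(c["tvec"],float),k,np.array([c["k1"],0,0,0,0.]))[0].reshape(-1,2)
E
python3 - <<'E'
from h import *
import json
for n in ("top","side","wrist"):
    c=robot.get_calibration(n); im=robot.grab_frame(n); cv2.imwrite(f"pics/{n}0.png",im); print(n,c)
s=robot.observe();print(s)
E
```

```text
pics
top {'vertical_fov': 55.862273775591, 'cx': 288.87599483730037, 'cy': 213.0717933629723, 'k1': -0.016864917294157664, 'rvec': array([ 2.20874024, -2.19554397,  0.05727362]), 'tvec': array([0.04049652, 0.59547584, 1.16721885])}
side {'vertical_fov': 45.646645508880084, 'cx': 278.04580464926283, 'cy': 205.39045428573735, 'k1': 0.029781175654775675, 'rvec': array([ 2.31166657, -0.21271119,  0.10915856]), 'tvec': array([-0.6019212 ,  0.19753925,  1.28597702])}
wrist {'vertical_fov': 62.95250605473615, 'cx': 276.2423104611413, 'cy': 213.400831944559, 'k1': -0.06789692446100325, 'rvec': array([-2.44403883, -1.55323789, -0.21796054]), 'tvec': array([-0.5979982 , -0.03611206,  0.37888628])}
{'time': 0.15, 'q': array([5.23846314e+01, 5.99086396e+00, 5.54000044e+00, 8.96029941e+01,
       1.22734470e-03, 7.75289108e+01]), 'qvel': array([ 0.03657377, -0.07985889,  0.29586827, -0.00971724, -0.0236643 ,
        0.001058  ]), 'joint_torque': array([ 4.63039119e-03, -5.57354093e+01,  5.04008389e+01,  1.24964520e-02,
       -2.38058983e-04,  3.32486627e-05]), 'tool_pos': array([0.25480849, 0.54303465, 0.30332583]), 'tcp_rot': array([-1.79947678e+02, -1.28287761e-02,  1.54855714e+02]), 'ft_force': array([ 0.06021518,  0.58243967, -0.2145104 ]), 'torque': array([-0.0209261 ,  0.03097045,  0.01623866]), 'gripper_width': 0.08567199048497902}
```

View pics/top0.png

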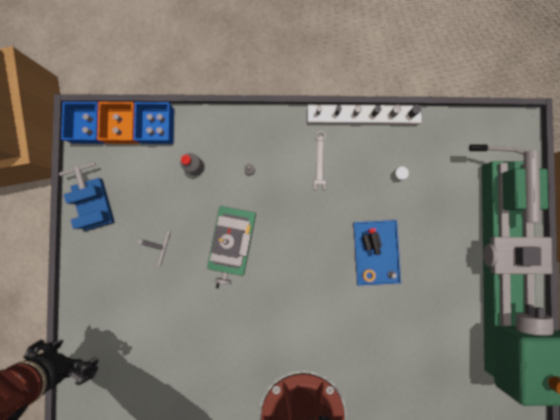

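View pics/side0.png

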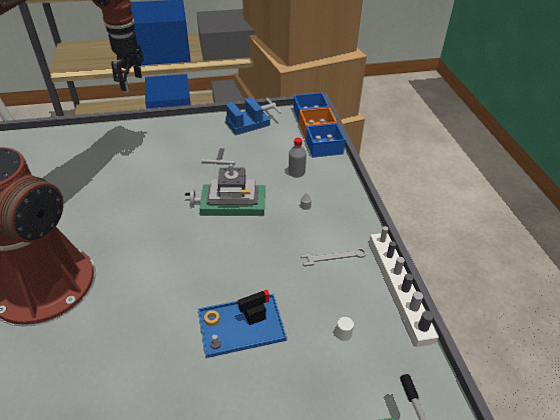

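View pics/wrist0.png

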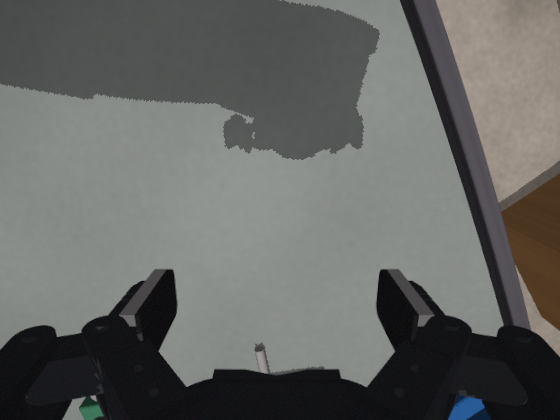

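The top view shows the tray (blue, ~(377,252)) with the knob at ~(372,240), and the tool post at ~(230,240). I'll zoom in on both.

```bash
python3 - <<'E'
from h import *
im=cv2.imread("pics/top0.png")
a=cv2.resize(im[200:295,195:265],None,fx=5.5,fy=5.5,interpolation=cv2.INTER_CUBIC)
b=cv2.resize(im[210:290,345:410],None,fx=5.5,fy=5.5,interpolation=cv2.INTER_CUBIC)
h=max(a.shape[0],b.shape[0]); o=np.zeros((h,a.shape[1]+b.shape[1],3),np.uint8)
o[:a.shape[0],:a.shape[1]]=a;o[:b.shape[0],a.shape[1]:]=b
cv2.imwrite("pics/topz.png",o)
im=cv2.imread("pics/side0.png")
a=cv2.resize(im[140:220,180:270],None,fx=4.3,fy=4.3,interpolation=cv2.INTER_CUBIC)
b=cv2.resize(im[280:360,195:285],None,fx=4.3,fy=4.3,interpolation=cv2.INTER_CUBIC)
cv2.imwrite("pics/sidez.png",np.hstack([a,b]))
E
```

```text
(no output)
```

View pics/topz.png

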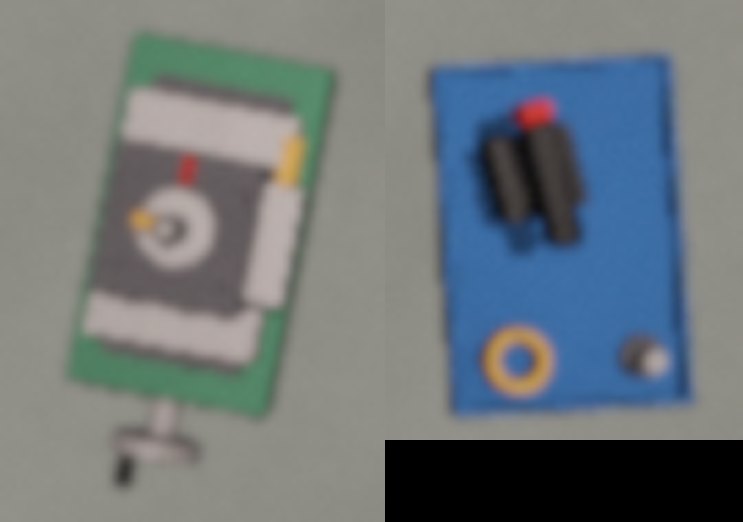

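View pics/sidez.png

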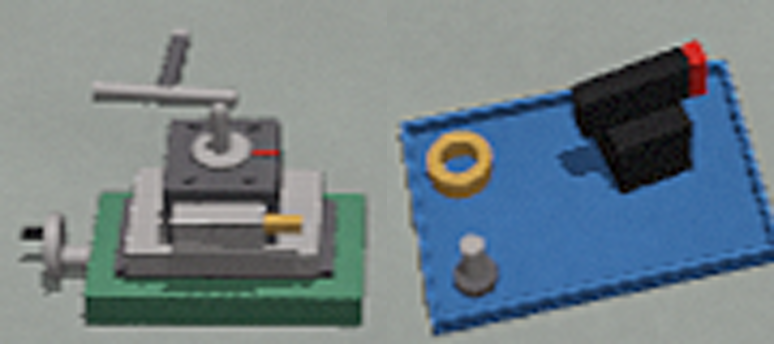

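Zooms: the red stop line runs up and slightly right from the collar at about (227,238), and the brass key points left, roughly 80° anticlockwise of it. The knob's red end points up at (372,230). Next come coarse positions and the wrist camera geometry.

```bash
python3 - <<'E'
from h import *
c=robot.get_calibration("top")
z=lambda p,o:(o[0]+p[0]/5.5,o[1]+p[1]/5.5)
print("collar",plane(c,z((174,227),(195,200)),.114))
print("redline",plane(c,z((188,170),(195,200)),.110))
print("key",plane(c,z((140,218),(195,200)),.130))
print("sptop",plane(c,z((168,229),(195,200)),.150))
B=(345,210)
print("wing red end",plane(c,z((537-385,110),B),.080), "wing back end", plane(c,z((565-385,240),B),.08),plane(c,z((540-385,125),B),.08))
w=robot.get_calibration("wrist"); s=robot.observe()
from scipy.spatial.transform import Rotation as Ro
T=Ro.from_euler('xyz',s['tcp_rot'],degrees=True).as_matrix()
R=cv2.Rodrigues(w['rvec'])[0]; o=-R.T@w['tvec']
print("cam in tool",T.T@(o-s['tool_pos'])); print("cam axes in tool\n",T.T@R.T)
E
```

```text
collar [0.5130065  0.21330482 0.114     ]
redline [0.54115508 0.20731434 0.11      ]
key [0.51770814 0.22750372 0.13      ]
sptop [0.51301106 0.21077933 0.15      ]
wing red end [ 0.54601122 -0.19132816  0.08      ] wing back end [ 0.4798197  -0.20544759  0.08      ] [ 0.53835758 -0.19284084  0.08      ]
cam in tool [ 0.0703524  -0.00140599 -0.07002294]
cam axes in tool
 [[ 1.26887081e-04 -9.60733292e-01 -2.77473468e-01]
 [ 9.99999969e-01  1.81596761e-04 -1.71472167e-04]
 [ 2.15127302e-04 -2.77473437e-01  9.60733285e-01]]
```

```bash
python3 - <<'E'
from h import *
robot.move_pose([.513,.2125,.32],[180,0,-90])
robot.pause(.3)
c=robot.get_calibration("wrist"); im=robot.grab_frame("wrist")
import pickle; pickle.dump(c,open("c1.pkl","wb")); cv2.imwrite("pics/w1.png",im)
s=robot.observe(); print(s['time'],s['q'],s['tool_pos'],s['tcp_rot'],s['ft_force'],robot.tip_reach)
E
```

```text
2.85 [ 9.01786558e+00 -1.62469667e+00 -5.20440516e-01  9.11080424e+01
  1.79829669e-03 -8.09915113e+01] [0.51295191 0.21263687 0.31996513] [ 1.79995979e+02  1.18325684e-03 -8.99906232e+01] [0.55481844 1.02699087 1.45216081] 0.0726
```

View pics/w1.png

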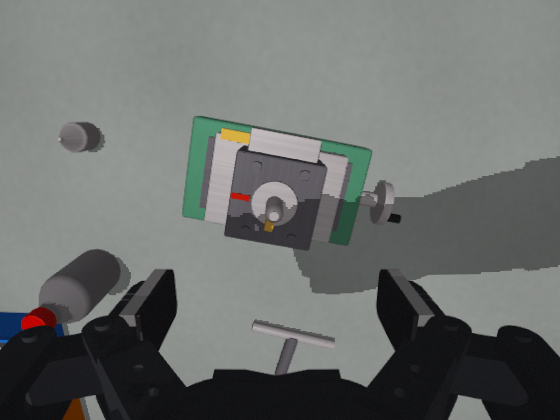

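The wrist view shows the collar at ~(275,204), the red line at ~(240,197) and the brass key at ~(268,226).

```bash
python3 - <<'E'
from h import *
im=cv2.imread("pics/w1.png")
cv2.imwrite("pics/w1z.png",cv2.resize(im[140:255,215:335],None,fx=5,fy=5,interpolation=cv2.INTER_CUBIC))
h=cv2.cvtColor(im,cv2.COLOR_BGR2HSV)
red=((h[...,0]<6)|(h[...,0]>174))&(h[...,1]>150)&(h[...,2]>60); red[:150]=0; red[260:]=0
ys,xs=np.nonzero(red); print("red",xs.mean(),ys.mean(),xs.min(),xs.max(),len(xs))
key=(h[...,0]>12)&(h[...,0]<28)&(h[...,1]>120); key[:160]=0; key[250:]=0; key[:,:240]=0;key[:,310:]=0
ys,xs=np.nonzero(key); print("key",xs.mean(),ys.mean(),len(xs)); print(list(zip(xs,ys)))
E
```

```text
red 239.82608695652175 196.38260869565218 230 249 115
key 268.3529411764706 226.03529411764706 85
[(np.int64(266), np.int64(220)), (np.int64(266), np.int64(221)), (np.int64(267), np.int64(221)), (np.int64(268), np.int64(221)), (np.int64(265), np.int64(222)), (np.int64(266), np.int64(222)), (np.int64(267), np.int64(222)), (np.int64(268), np.int64(222)), (np.int64(269), np.int64(222)), (np.int64(270), np.int64(222)), (np.int64(265), np.int64(223)), (np.int64(266), np.int64(223)), (np.int64(267), np.int64(223)), (np.int64(268), np.int64(223)), (np.int64(269), np.int64(223)), (np.int64(270), np.int64(223)), (np.int64(271), np.int64(223)), (np.int64(272), np.int64(223)), (np.int64(273), np.int64(223)), (np.int64(265), np.int64(224)), (np.int64(266), np.int64(224)), (np.int64(267), np.int64(224)), (np.int64(268), np.int64(224)), (np.int64(269), np.int64(224)), (np.int64(270), np.int64(224)), (np.int64(271), np.int64(224)), (np.int64(272), np.int64(224)), (np.int64(273), np.int64(224)), (np.int64(265), np.int64(225)), (np.int64(266), np.int64(225)), (np.int64(267), np.int64(225)), (np.int64
[... 1018 characters left out ...]
.int64(271), np.int64(228)), (np.int64(272), np.int64(228)), (np.int64(264), np.int64(229)), (np.int64(265), np.int64(229)), (np.int64(266), np.int64(229)), (np.int64(267), np.int64(229)), (np.int64(268), np.int64(229)), (np.int64(269), np.int64(229)), (np.int64(270), np.int64(229)), (np.int64(271), np.int64(229)), (np.int64(272), np.int64(229)), (np.int64(265), np.int64(230)), (np.int64(266), np.int64(230)), (np.int64(267), np.int64(230)), (np.int64(268), np.int64(230)), (np.int64(269), np.int64(230)), (np.int64(270), np.int64(230)), (np.int64(271), np.int64(230)), (np.int64(268), np.int64(231)), (np.int64(269), np.int64(231)), (np.int64(270), np.int64(231)), (np.int64(271), np.int64(231))]
```

View pics/w1z.png

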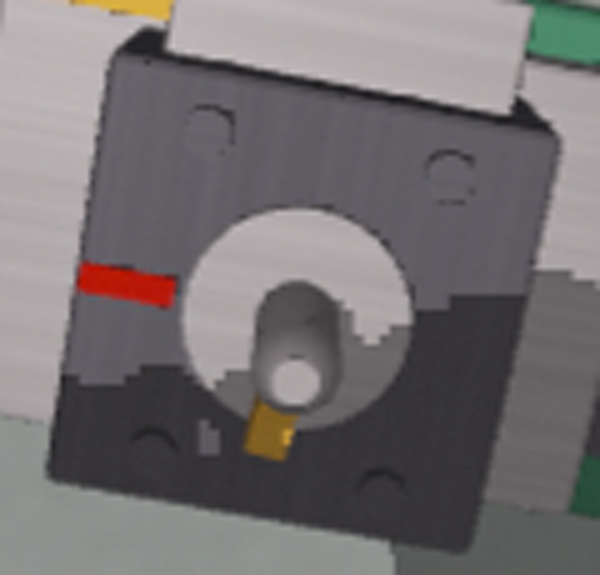

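Zoom: collar centre is at (298,318), spindle tip (297,381), key outer end (266,456), and the red line runs (78,277)–(175,293). I'll turn these into points, then look at the knob.

```bash
python3 - <<'E'
from h import *; import pickle
c=pickle.load(open("c1.pkl","rb"))
P=lambda u,v,z: plane(c,(215+(u+.5)/5-.5,140+(v+.5)/5-.5),z)[:2]
C=P(298,318,.114); S=P(297,381,.150); k=P(266,456,.130)
r1,r2=P(78,278,.110),P(175,293,.110)
print("collar",C,"tip",S,"key end",k, "r",np.linalg.norm(k-S),np.linalg.norm(k-C))
a=lambda d:np.degrees(np.arctan2(d[1],d[0]))
print("key yaw",a(k-C),a(k-S),"key edge dirs perp", a(P(245,452,.13)-P(287,460,.13)))
rm=(r1+r2)/2
print("red dir line",a(r1-r2),"from C",a(rm-C),a(rm-S),np.linalg.norm(rm-C), r1-r2)
A,B,D=P(558,135,.11),P(470,552,.11),P(48,478,.11)
print("block edges",a(A-B),a(B-D), "centre",(A+D)/2)
L,R_=P(183,318,.114),P(413,318,.114); print("dia",np.linalg.norm(L-R_))
robot.move_pose([.51,-.20,.25],[180,0,-168])
robot.pause(.25)
c=robot.get_calibration("wrist"); im=robot.grab_frame("wrist")
pickle.dump(c,open("c2.pkl","wb")); cv2.imwrite("pics/w2.png",im)
s=robot.observe(); print(s['time'],s['q'],s['tool_pos'],s['ft_force'])
E
```

```text
collar [0.51410628 0.21178739] tip [0.51404384 0.21204394] key end [0.51916515 0.23049389] r 0.019147538517426923 0.019378472760708143
key yaw 74.8672518028643 74.48649747664791 key edge dirs perp -11.366506168888652
red dir line -9.071844876190829 from C -9.077779928032689 -9.554762437337393 0.029145323522164413 [ 0.01622264 -0.00259027]
block edges -99.68453853211632 169.4143365795926 centre [0.51450184 0.21163329]
dia 0.038213386739389336
4.6917 [-3.50381420e+01 -3.39619388e+00 -9.49952762e+00  8.38848306e+01
  9.99064634e-04 -4.71020320e+01] [ 0.51025049 -0.19949658  0.25012042] [-0.03072776  0.53733269  0.56611516]
```

View pics/w2.png

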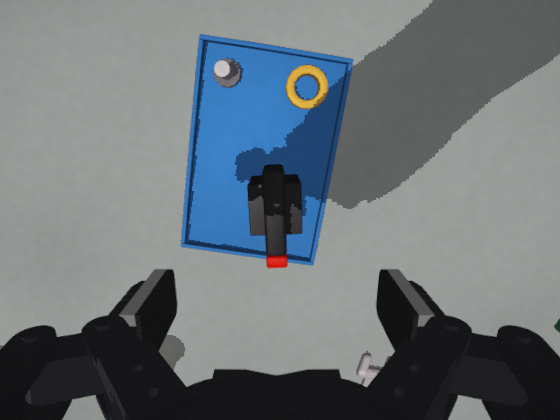

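The knob is at (275,200), with its red end at (277,261) and the black wing top running up to (274,168).

```bash
python3 - <<'E'
from h import *
im=cv2.imread("pics/w2.png")
o=cv2.resize(im[155:275,225:325],None,fx=5,fy=5,interpolation=cv2.INTER_CUBIC)
o=cv2.convertScaleAbs(o,alpha=2.5,beta=20)
cv2.imwrite("pics/w2z.png",o)
E
```

```text
(no output)
```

View pics/w2z.png

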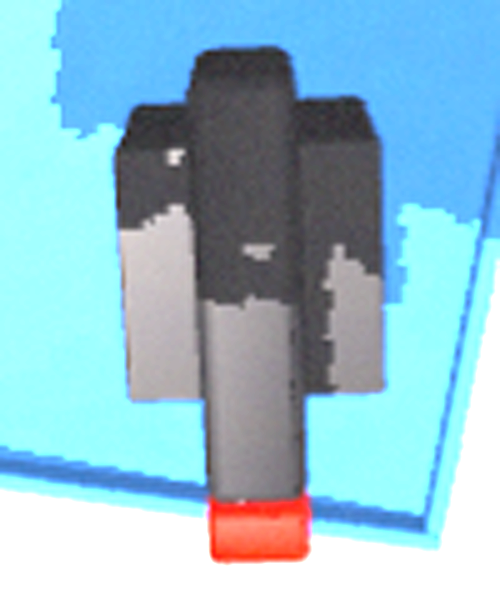

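```bash
python3 - <<'E'
from h import *; import pickle
c=pickle.load(open("c2.pkl","rb"))
P=lambda u,v,z: plane(c,(225+(u+.5)/5-.5,155+(v+.5)/5-.5),z)[:2]
a=lambda d:np.degrees(np.arctan2(d[1],d[0]))
H=[P(*q,.048) for q in ((118,150),(380,142),(385,393),(130,400))]
print("hub centre",np.mean(H,0),a(H[3]-H[0]),a(H[2]-H[1]),a(H[0]-H[1]),np.linalg.norm(H[3]-H[0]),np.linalg.norm(H[1]-H[0]))
e=P(260,560,.08);b=P(243,84,.08);r=P(256,500,.08)
print("wing",e,b,r,"mid",(e+b)/2,"len",np.linalg.norm(e-b),"red",np.linalg.norm(e-r),"yaw",a(e-b))
L=[P(*q,.08) for q in ((195,110),(210,495),(292,90),(306,495))]
print(a(L[1]-L[0]),a(L[3]-L[2]),"wing centre via edges",(L[0]+L[1]+L[2]+L[3])/4)
d=(e-b)/np.linalg.norm(e-b); print("centre from red end",e-.038*d)
c=robot.get_calibration("side"); im=robot.grab_frame("side"); cv2.imwrite("pics/side1.png",im); cv2.imwrite("pics/side1z.png",cv2.resize(im[280:360,190:290],None,fx=6,fy=6,interpolation=cv2.INTER_CUBIC))
E
```

```text
hub centre [ 0.51461129 -0.20051046] 13.49988083510565 14.331833983409835 -76.13568834645382 0.042779673135614406 0.04228742799943685
wing [ 0.55010511 -0.19178311] [ 0.47910126 -0.20945899] [ 0.54053913 -0.19445294] mid [ 0.51460318 -0.20062105] len 0.07317091867112943 red 0.009931556085160654 yaw 13.979205525352063
13.709346479560319 14.366716010273304 wing centre via edges [ 0.51049835 -0.2016284 ]
centre from red end [ 0.51323054 -0.20096276]
```

Measurements: knob centre (0.514,-0.2007), yaw 14°. Spindle axis (0.5141,0.2119), key yaw ≈75°, tool post yaw ≈-9.6°. Grasping now.

```bash
python3 - <<'E'
from h import *; import pickle
robot.move_pose([.514,-.2007,.22],[180,0,-166])
g=robot.line_to([.514,-.2007,.127],vel=.1,guard=15)
s=robot.observe(); print(g,s['time'],s['tool_pos'],s['ft_force'])
if not g:
    robot.set_gripper(0.0)
    s1=robot.observe(); print(s1['time'],s1['gripper_width'],s1['tool_pos'],s1['ft_force'])
    g=robot.line_to([.514,-.2007,.23],vel=.1)
    robot.pause(.2)
    s1=robot.observe(); print(s1['time'],s1['gripper_width'],s1['tool_pos'],s1['ft_force'])
c=robot.get_calibration("wrist"); im=robot.grab_frame("wrist"); pickle.dump(c,open("c3.pkl","wb")); cv2.imwrite("pics/w3.png",im)
E
```

```text
False 6.075 [ 0.51440561 -0.20098888  0.12781256] [-0.26817584  0.38944039  0.58544625]
6.7167 0.014840736932794708 [ 0.51402072 -0.20073377  0.12708851] [-0.07905427  0.20125894  1.38447392]
8.1 0.01479133016886959 [ 0.51378745 -0.20056187  0.22941311] [ 0.04523285 -0.52933956 -1.33597759]
```

View pics/w3.png

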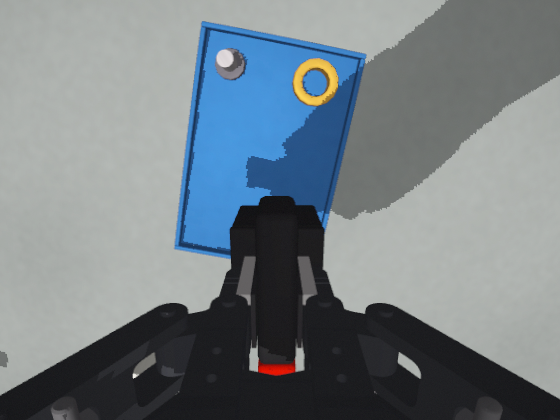

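The knob is held and lifted: wing end at (277,205), red boundary at ~(277,363). I'll measure its offset in hand.

```bash
python3 - <<'E'
from h import *
im=cv2.imread("pics/w3.png")
o=cv2.resize(im[190:385,215:340],None,fx=3,fy=3,interpolation=cv2.INTER_CUBIC)
cv2.imwrite("pics/w3z.png",cv2.convertScaleAbs(o,alpha=4,beta=10))
E
```

```text
(no output)
```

View pics/w3z.png

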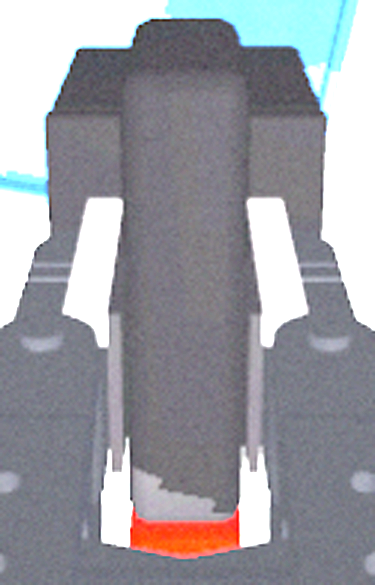

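```bash
python3 - <<'E'
from h import *; import pickle
c=pickle.load(open("c3.pkl","rb"))
P=lambda u,v,z: plane(c,(215+(u+.5)/3-.5,190+(v+.5)/3-.5),z)[:2]
T=np.array([.51379,-.20056]); z=.2294; y=np.radians(14); d=np.array([np.cos(y),np.sin(y)]);n=np.array([-d[1],d[0]])
f=lambda p:((p-T)@d*1e3,(p-T)@n*1e3)
print("back end (-38)",f(P(187,72,z-.047)),"red bd (+28)",f(P(186,520,z-.047)),"hub back (-22)",f(P(187,113,z-.079)),f(P(47,113,z-.079)),f(P(325,113,z-.079)))
print("wing dir edges",f(P(122,90,z-.047)),f(P(131,500,z-.047)),f(P(250,90,z-.047)),f(P(239,500,z-.047)))
E
```

```text
back end (-38) (np.float64(-37.3615428579063), np.float64(-0.8288624461543426)) red bd (+28) (np.float64(26.765457608931015), np.float64(-0.9183977424419403)) hub back (-22) (np.float64(-21.60721381299082), np.float64(-0.73463391155797)) (np.float64(-21.60091248766375), np.float64(-22.12070417178716)) (np.float64(-21.596834038495228), np.float64(20.350672071760957))
wing dir edges (np.float64(-35.13108422718646), np.float64(-8.56711743074245)) (np.float64(23.435065743336857), np.float64(-8.425698857534893)) (np.float64(-35.12986393183675), np.float64(6.675078380184938)) (np.float64(23.440046962011106), np.float64(6.313303315217664))
```

In hand the knob is centred along the wing. The -0.85 mm across the pads is camera bias, so I correct spindle x to 0.5133, which agrees with the top view. I'll approach with the keyway 18° anticlockwise of the key.

```bash
python3 - <<'E'
from h import *
X,Y=.5133,.2119
robot.line_to([.514,-.2007,.31],vel=.2)
robot.move_pose([X,Y,.31],[180,0,-87]); robot.pause(.3)
s=robot.observe(); print(s['time'],s['tool_pos'],s['tcp_rot'],s['ft_force'],s['q'])
g=robot.line_to([X,Y,.262],vel=.04,guard=7)
s=robot.observe(); print(g,s['time'],s['tool_pos'],s['ft_force'],s['torque'])
if not g:
    g=robot.line_to([X,Y,.249],vel=.015,guard=6)
    s=robot.observe(); print(g,s['time'],s['tool_pos'],s['ft_force'],s['torque'])
for n in("side","wrist"): cv2.imwrite(f"pics/{n}4.png",robot.grab_frame(n))
im=cv2.imread("pics/side4.png"); cv2.imwrite("pics/side4z.png",cv2.resize(im[90:220,160:290],None,fx=4.5,fy=4.5,interpolation=cv2.INTER_CUBIC))
E
```

```text
10.525 [0.513557   0.21131916 0.31001894] [-1.79996331e+02 -1.97419367e-03 -8.70701207e+01] [-0.32930255 -0.27726358 -2.83017611] [ 8.87153208e+00 -1.77863586e+00 -1.70771722e+00  9.00674737e+01
 -2.34338925e-03 -8.40583474e+01]
False 11.875 [0.51371141 0.21188116 0.26233169] [ 5.03202672e+00 -1.45616950e-03 -2.54492172e+00] [ 0.08270641 -1.34005825 -0.01741322]
True 12.525 [0.51397512 0.21189521 0.25285914] [-0.28338992 -1.07310162  3.77109063] [ 0.01035903 -0.25048824  0.03491763]
```

View pics/side4z.png

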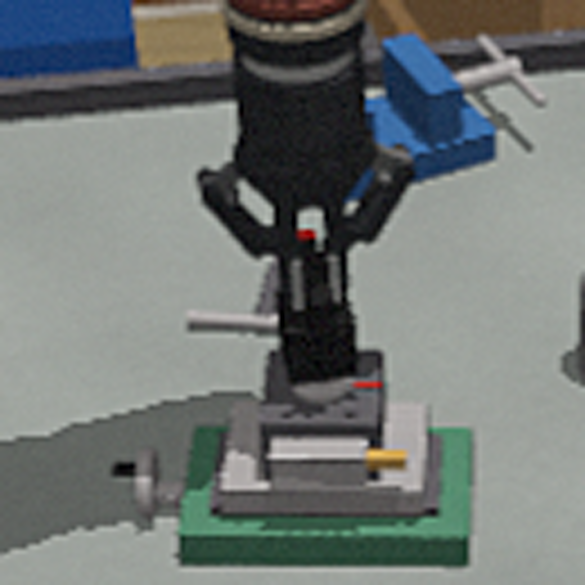

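Contact at TCP z=0.2529 is exactly the "on the key" height (underside 16 mm high), with about 6 N of press. The side force shows the spindle sits at x≈0.514. Next I turn slowly clockwise with light pressure.

```bash
cat > turn.py <<'E'
from h import *
X,Y=.5142,.2119
s=robot.observe(); yaw=-87.; zc=.2527; F0=-2.7; mx=0
for i in range(18):
    yaw-=1.5
    g=robot.line_to([X,Y,zc],rotation=[180,0,yaw],vel=.02,guard=12)
    s=robot.observe(); f=s['ft_force']; p=f[2]-F0; mx=max(mx,p); z=s['tool_pos'][2]
    print(i,round(s['time'],2),g,'cmd',yaw,round(zc,4),'yaw',round(s['tcp_rot'][2],1),'z',round(z,4),'F',f.round(1),'Tz',round(s['torque'][2],2),'xy',s['tool_pos'][:2].round(4))
    if z<.2505: print("dropping"); break
    if p<5: zc-=.0005
    elif p>11: zc+=.0004
    if p>25 or abs(s['torque'][2])>.22: print("stop"); break
E
python3 turn.py
```

```text
0 12.88 False cmd -88.5 0.2527 yaw -88.5 z 0.2529 F [1.9 0.6 4.2] Tz 0.09 xy [0.5141 0.212 ]
1 13.12 False cmd -90.0 0.2527 yaw -89.9 z 0.2529 F [0.6 0.7 4.7] Tz -0.0 xy [0.5141 0.2121]
2 13.38 False cmd -91.5 0.2527 yaw -91.4 z 0.2528 F [0.5 1.4 5.8] Tz 0.1 xy [0.5141 0.2121]
3 13.62 False cmd -93.0 0.2527 yaw -92.9 z 0.2528 F [0.7 1.1 4.8] Tz 0.02 xy [0.5141 0.2121]
4 13.88 False cmd -94.5 0.2527 yaw -94.4 z 0.2528 F [0.2 3.3 4. ] Tz 0.08 xy [0.5141 0.2121]
5 14.12 False cmd -96.0 0.2527 yaw -95.9 z 0.2527 F [-0.   2.9  4.7] Tz 0.07 xy [0.5141 0.2121]
6 14.38 False cmd -97.5 0.2527 yaw -97.4 z 0.2527 F [0.3 1.9 4.7] Tz 0.06 xy [0.5141 0.2121]
7 14.62 False cmd -99.0 0.2527 yaw -98.9 z 0.2527 F [0.4 2.8 5.7] Tz -0.01 xy [0.5141 0.212 ]
8 14.88 False cmd -100.5 0.2527 yaw -100.4 z 0.2526 F [-1.   2.8  4.6] Tz 0.04 xy [0.5141 0.212 ]
9 15.12 False cmd -102.0 0.2527 yaw -101.9 z 0.2526 F [-0.2  2.4  4.8] Tz 0.02 xy [0.5141 0.2119]
10 15.38 False cmd -103.5 0.2527 yaw -103.4 z 0.2525 F [-0.5  3.   2.9] Tz 0.04 xy [0.5141 0.2118]
11 15.62 False cmd -105.0 0.2527 yaw -105.0 z 0.252 F [ 0.8 -0.1 -2.4] Tz -0.0 xy [0.5142 0.2114]
12 15.88 False cmd -106.5 0.2522 yaw -106.5 z 0.2515 F [ 0.3 -0.2 -2.4] Tz -0.01 xy [0.514  0.2116]
13 16.12 False cmd -108.0 0.2517 yaw -107.9 z 0.2514 F [ 0.2  0.6 -2.7] Tz -0.01 xy [0.5141 0.2119]
14 16.38 False cmd -109.5 0.2512 yaw -109.4 z 0.2511 F [ 0.2 -0.  -3. ] Tz -0.02 xy [0.5141 0.2119]
15 16.62 False cmd -111.0 0.2507 yaw -110.9 z 0.2507 F [-0.5  1.3 -2.8] Tz 0.04 xy [0.5141 0.2119]
16 16.88 False cmd -112.5 0.2502 yaw -112.4 z 0.2502 F [-2.6  1.4 -1.6] Tz 0.06 xy [0.514 0.212]
dropping
```

The keyway found the key at tool yaw ≈-105°: the press fell to zero and z dropped. Now lowering home, guarded.

```bash
python3 - <<'E'
from h import *
X,Y=.5141,.2120; yaw=-111.5
g=robot.line_to([X,Y,.2495],rotation=[180,0,yaw],vel=.02,guard=12)
s=robot.observe(); print(g,s['tool_pos'],s['ft_force'].round(1),s['torque'].round(2))
for z in (.246,.242,.2395,.2365,.235):
    g=robot.line_to([X,Y,z],vel=.02,guard=10)
    s=robot.observe(); print(g,round(s['time'],2),s['tool_pos'].round(4),s['tcp_rot'].round(2),s['ft_force'].round(1),s['torque'].round(2))
    if g: break
E
```

```text
False [0.51407431 0.21201172 0.24944582] [-1.4  1.  -2.3] [0.19 0.36 0.03]
False 17.45 [0.514  0.212  0.2456] [ 1.7998e+02 -2.0000e-02 -1.1150e+02] [-1.8  1.3 -3.4] [0.18 0.41 0.08]
False 17.8 [0.514  0.212  0.2417] [ 1.7998e+02 -1.0000e-02 -1.1150e+02] [-1.5  0.3 -2.7] [0.25 0.52 0.04]
False 18.07 [0.514  0.2121 0.2393] [ 179.98   -0.   -111.5 ] [-2.1  1.8 -4.6] [0.3  0.53 0.06]
True 18.3 [0.5139 0.2122 0.2371] [ 1.7999e+02  2.0000e-02 -1.1148e+02] [-1.2  0.5  5. ] [0.07 0.23 0.07]
```

Home at TCP z=0.2371 as predicted, with peak press about 8 N. Now turning clockwise with the spindle to the stop.

```bash
python3 - <<'E'
from h import *
X,Y=.5140,.2121; yaw=-111.5; zc=.2370; F0=-2.7
while yaw>-198:
    yaw-= 5 if yaw>-178 else 1.
    g=robot.line_to([X,Y,zc],rotation=[180,0,(yaw+180)%360-180],vel=.03,guard=15)
    s=robot.observe(); f=s['ft_force']; T=s['torque'][2]
    print(round(s['time'],2),g,round(yaw,1),'yaw',round(s['tcp_rot'][2],2),'z',round(s['tool_pos'][2],4),'F',f.round(1),'Tz',round(T,2))
    if g or T>.75 : break
    if f[2]-F0>9: zc+=.0002
    if f[2]-F0<3: zc-=.0002
E
```

```text
18.55 False -116.5 yaw -116.51 z 0.2371 F [-4.7  1.5  0.2] Tz 0.09
18.8 False -121.5 yaw -121.51 z 0.2371 F [-5.7  2.1  2. ] Tz 0.11
19.05 False -126.5 yaw -126.5 z 0.2372 F [-6.1  2.3  2. ] Tz 0.07
19.3 False -131.5 yaw -131.5 z 0.2372 F [-5.8  3.4  1.5] Tz 0.08
19.55 False -136.5 yaw -136.49 z 0.2372 F [-7.   4.8  2.4] Tz 0.07
19.8 False -141.5 yaw -141.49 z 0.2372 F [-6.   4.3  2.3] Tz 0.1
20.05 False -146.5 yaw -146.49 z 0.2372 F [-6.   4.2  3.3] Tz 0.1
20.3 False -151.5 yaw -151.48 z 0.2372 F [-6.7  5.1  2.5] Tz 0.09
20.55 False -156.5 yaw -156.48 z 0.2371 F [-6.6  5.2  2.4] Tz 0.16
20.8 False -161.5 yaw -161.47 z 0.2372 F [-6.1  7.1  3. ] Tz 0.09
21.05 False -166.5 yaw -166.47 z 0.2372 F [-5.   6.8  1.5] Tz 0.17
21.3 False -171.5 yaw -171.47 z 0.2372 F [-6.2  6.9  2.6] Tz 0.13
21.55 False -176.5 yaw -176.46 z 0.2373 F [-4.8  7.9  2. ] Tz 0.09
21.8 False -181.5 yaw 178.54 z 0.2372 F [-5.7  7.9  1.5] Tz 0.11
22.05 False -182.5 yaw 177.58 z 0.2372 F [-5.1  8.7  2.2] Tz 0.27
22.3 False -183.5 yaw 176.58 z 0.2372 F [-4.6  9.1  2.5] Tz 0.27
22.55 False -184.5 yaw 175.58 z 0.2373 F [-
[... 235 characters left out ...]
.5 yaw 171.58 z 0.2373 F [-3.1  8.8  1.6] Tz 0.3
23.8 False -189.5 yaw 170.58 z 0.2373 F [-5.2  9.4  1.5] Tz 0.19
24.05 False -190.5 yaw 169.58 z 0.2373 F [-4.6  9.2  1.4] Tz 0.28
24.3 False -191.5 yaw 168.58 z 0.2373 F [-4.7  9.6  0.9] Tz 0.27
24.55 False -192.5 yaw 167.58 z 0.2372 F [-3.   9.2  1.6] Tz 0.27
24.8 False -193.5 yaw 166.58 z 0.2373 F [-3.5  9.1  1.4] Tz 0.3
25.05 False -194.5 yaw 165.58 z 0.2372 F [-3.7  9.4  1.3] Tz 0.29
25.3 False -195.5 yaw 164.58 z 0.2372 F [-4.1 10.3  0.5] Tz 0.27
25.55 False -196.5 yaw 163.58 z 0.2373 F [-3.5 10.3  0.5] Tz 0.24
25.8 False -197.5 yaw 162.58 z 0.2372 F [-3.3 10.7  0.9] Tz 0.26
26.05 False -198.5 yaw 161.6 z 0.2373 F [-3.9 10.1 -0.1] Tz 0.4
```

Torque rises from 0.27 to 0.40 at yaw -198.5, several degrees past the expected stop at about -192. I'll look before pressing on.

```bash
python3 - <<'E'
from h import *; import pickle
s=robot.observe(); print(s['tcp_rot'],s['ft_force'],s['torque'])
c=robot.get_calibration("wrist"); im=robot.grab_frame("wrist"); pickle.dump((c,s),open("c5.pkl","wb")); cv2.imwrite("pics/w5.png",im)
t=robot.grab_frame("side"); cv2.imwrite("pics/s5.png",t);
a=cv2.resize(im[150:385,200:350],None,fx=2.5,fy=2.5,interpolation=cv2.INTER_CUBIC); b=cv2.resize(t[110:220,190:275],None,fx=5,fy=5,interpolation=cv2.INTER_CUBIC)
a=cv2.convertScaleAbs(a,alpha=2.,beta=10)
h=min(a.shape[0],b.shape[0]);cv2.imwrite("pics/m5.png",np.hstack([a[:h],b[:h]]))
E
```

```text
[ 1.79762400e+02 -3.69107069e-02  1.61601256e+02] [-3.89199448 10.13061222 -0.12903742] [2.52988064 0.92020856 0.40141906]
```

View pics/m5.png

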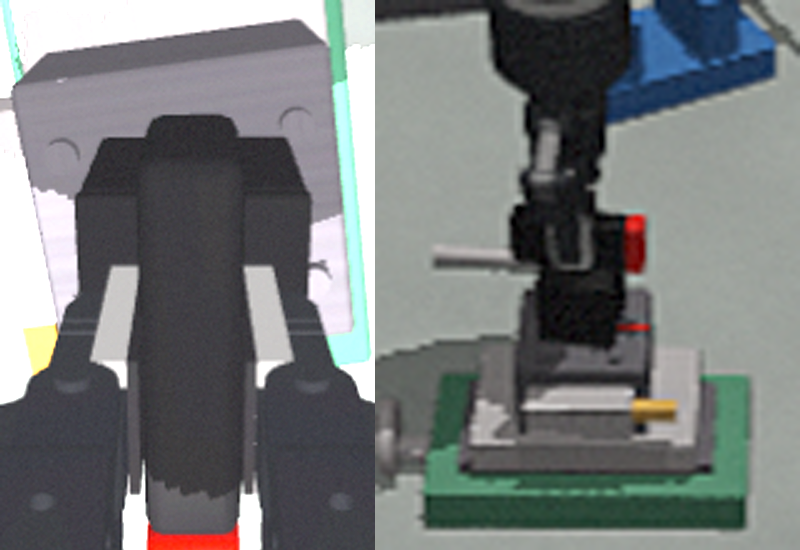

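View pics/w5.png

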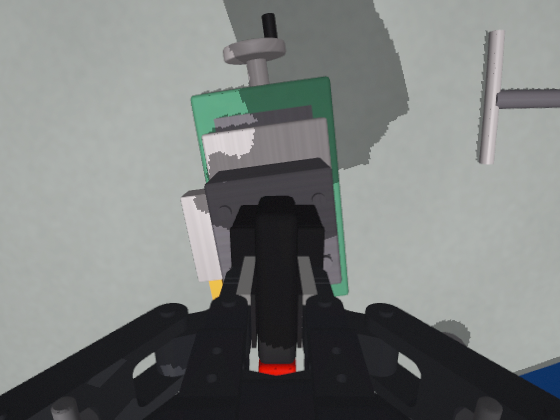

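The knob is still square in the gripper, yet the block appears about 8° off it. I'll measure both yaws from this picture.

```bash
python3 - <<'E'
from h import *; import pickle
c,s=pickle.load(open("c5.pkl","rb"))
P=lambda u,v,z: plane(c,(200+(u+.5)/2.5-.5,150+(v+.5)/2.5-.5),z)[:2]
a=lambda d:np.degrees(np.arctan2(d[1],d[0]))
z=.19 # wing top
for q in ((138,180),(148,500)),((244,180),(238,500)),((190,160),(193,525)): print("wing",a(P(*q[1],z)-P(*q[0],z)))
zh=.158
print("hub back edge",a(P(308,196,zh)-P(78,195,zh))-90)
print("block", a(P(327,48,.11)-P(15,90,.11))-90, a(P(352,330,.11)-P(327,48,.11)))
# base
G=lambda u,v,z: plane(c,(u,v),z)[:2]
print("base", a(G(329,78,.03)-G(192,98,.03))-90)
im=cv2.imread("pics/w5.png"); cv2.imwrite("pics/w5b.png",cv2.resize(im[60:310,160:370],None,fx=2.4,fy=2.4,interpolation=cv2.INTER_CUBIC))
print(P(190,525,z),s['tool_pos'])
E
```

```text
wing -17.77697322228192
wing -18.351131841783744
wing -17.973624232460562
hub back edge -18.73757860430753
block -10.710077575744435 -10.792356304457202
base -10.555972414104687
[0.53820241 0.20419814] [0.51394287 0.21378651 0.23729023]
```

The TCP has been pushed 1.7 mm in +y, so sideways play in the bore lets the knob rotate past the key; wing is -18° against block -10.7°. I'll bring the knob back to centre at the post's yaw, then press clockwise again with xy compensation to confirm the stop by torque.

```bash
python3 - <<'E'
from h import *
X,Y=.5139,.2121; xc,yc=X,Y; zc=.2370
def go(yaw,guard=25):
    global xc,yc
    g=robot.line_to([xc,yc,zc],rotation=[180,0,(yaw+180)%360-180],vel=.03,guard=guard)
    s=robot.observe(); p=s['tool_pos']; 
    print(round(s['time'],2),g,round(yaw,1),'cmd',round(xc,4),round(yc,4),'pos',p.round(4),'yaw',round(s['tcp_rot'][2]-360 if s['tcp_rot'][2]>0 else s['tcp_rot'][2],2),'F',s['ft_force'].round(1),'Tz',round(s['torque'][2],2))
    return s
for y in (-195,-192,-190.5): s=go(y)
yaw=-190.5
while yaw>-197:
    yaw-=.75
    xc+=.6*(X-s['tool_pos'][0]); yc+=.6*(Y-s['tool_pos'][1])
    s=go(yaw)
    if s['torque'][2]>.6: break
E
```

```text
26.4 False -195 cmd 0.5139 0.2121 pos [0.5142 0.2131 0.2373] yaw -194.93 F [-1.5  6.5 -1.2] Tz 0.2
26.65 False -192 cmd 0.5139 0.2121 pos [0.5141 0.2125 0.2372] yaw -192.05 F [-1.1  4.3 -1. ] Tz 0.15
26.9 False -190.5 cmd 0.5139 0.2121 pos [0.5141 0.2122 0.2371] yaw -190.57 F [-0.6  4.5 -1.4] Tz 0.08
27.15 False -191.2 cmd 0.5138 0.212 pos [0.514  0.2123 0.2372] yaw -191.34 F [-0.1  6.4 -1.5] Tz 0.08
27.4 False -192.0 cmd 0.5137 0.2119 pos [0.514  0.2124 0.2372] yaw -192.08 F [ 0.4  7.1 -1.2] Tz 0.13
27.65 False -192.8 cmd 0.5137 0.2117 pos [0.514  0.2124 0.2372] yaw -192.82 F [ 0.1  9.3 -1.4] Tz 0.21
27.9 False -193.5 cmd 0.5136 0.2115 pos [0.514  0.2125 0.2372] yaw -193.55 F [-0.   9.2 -1.8] Tz 0.26
28.15 False -194.2 cmd 0.5136 0.2113 pos [0.5139 0.2125 0.2372] yaw -194.29 F [-0.1 10.5 -2. ] Tz 0.27
28.4 False -195.0 cmd 0.5135 0.211 pos [0.514  0.2125 0.2373] yaw -195.02 F [ 1.5 13.3 -2.8] Tz 0.26
28.65 False -195.8 cmd 0.5135 0.2108 pos [0.5139 0.2126 0.2373] yaw -195.75 F [ 1.9 13.2 -2.5] Tz 0.35
28.9 False -196.5 cmd 0.5135 0.2105 pos [0.5139 0.2126 0.2374] yaw -196.49 F [ 2.4 15.4 -2.6] Tz 0.38
29.15 False -197.2 cmd 0.5135 0.2102 pos [0.5139 0.2126 0.2374] yaw -197.23 F [ 1.9 17.7 -2.3] Tz 0.37
```

```bash
python3 - <<'E'
from h import *
X,Y=.5139,.2121; xc,yc=.5135,.2102; zc=.2368
s=robot.observe(); yaw=-197.2
def go(yaw,guard=25):
    g=robot.line_to([xc,yc,zc],rotation=[180,0,(yaw+180)%360-180],vel=.03,guard=guard)
    s=robot.observe(); p=s['tool_pos']; 
    print(round(s['time'],2),g,round(yaw,1),'cmd',round(xc,4),round(yc,4),'pos',p.round(4),'F',s['ft_force'].round(1),'Tz',round(s['torque'][2],2))
    return s
while yaw>-206:
    yaw-=1.
    xc+=.6*(X-s['tool_pos'][0]); yc+=.6*(Y-s['tool_pos'][1])
    s=go(yaw)
    if s['torque'][2]>.6: break
cv2.imwrite("pics/w6.png",robot.grab_frame("wrist"))
E
```

```text
29.4 False -198.2 cmd 0.5135 0.2099 pos [0.514  0.2126 0.2374] F [ 2.8 19.6 -1.8] Tz 0.54
29.65 False -199.2 cmd 0.5134 0.2096 pos [0.514  0.2126 0.2375] F [ 2.8 20.1 -2. ] Tz 0.62
```

View pics/w6.png

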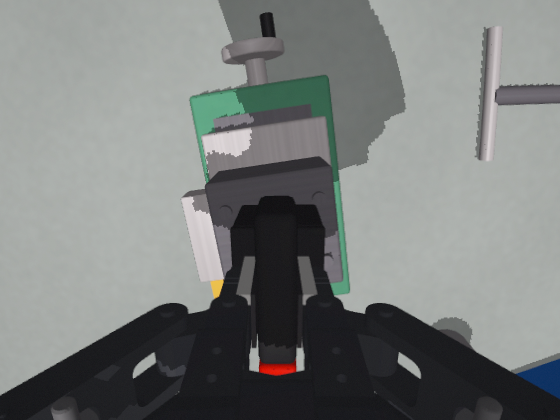

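Torque climbs to 0.62 N·m, far above the 0.25 friction, so the spindle is on its stop. Now I unload the knob, bring it to the post's yaw, confirm it is home, release and look.

```bash
python3 - <<'E'
from h import *; import pickle
def go(p,yaw,guard=20,vel=.03):
    g=robot.line_to(p,rotation=[180,0,(yaw+180)%360-180],vel=vel,guard=guard)
    s=robot.observe(); print(round(s['time'],2),g,round(yaw,1),'pos',s['tool_pos'].round(4),s['tcp_rot'].round(2),'F',s['ft_force'].round(1),'T',s['torque'].round(2))
go([.5138,.2105,.2371],-196); go([.5139,.2115,.2371],-193); go([.5140,.2120,.2371],-191);go([.5140,.2120,.2371],-190.2)
go([.5140,.2120,.2362],-190.2,guard=9)
robot.set_gripper(.04); s=robot.observe(); print(s['time'],s['ft_force'])
robot.set_gripper(.085)
robot.line_to([.514,.212,.33],vel=.12); robot.pause(.2)
c=robot.get_calibration("wrist"); im=robot.grab_frame("wrist"); pickle.dump(c,open("c7.pkl","wb")); cv2.imwrite("pics/w7.png",im); cv2.imwrite("pics/s7.png",robot.grab_frame("side"))
s=robot.observe(); print(s['time'])
o=cv2.resize(im[130:285,205:355],None,fx=3.8,fy=3.8,interpolation=cv2.INTER_CUBIC); cv2.imwrite("pics/w7z.png",cv2.convertScaleAbs(o,alpha=2.,beta=10))
E
```

```text
29.95 False -196 pos [0.5141 0.2125 0.2374] [ 1.7970e+02 -1.0000e-02  1.6403e+02] F [ 1.  14.9 -2. ] T [ 3.72 -0.25  0.29]
30.2 False -193 pos [0.5141 0.2124 0.2373] [1.7987e+02 2.0000e-02 1.6697e+02] F [-0.7  8.4 -0.7] T [2.12 0.03 0.19]
30.45 False -191 pos [0.5141 0.2122 0.2372] [1.7996e+02 1.0000e-02 1.6891e+02] F [-0.5  5.  -1.6] T [1.34 0.15 0.12]
30.7 False -190.2 pos [0.5141 0.2121 0.2372] [1.7998e+02 1.0000e-02 1.6971e+02] F [-1.3  5.3 -0.9] T [1.35 0.14 0.  ]
30.95 False -190.2 pos [0.5142 0.2121 0.2371] [1.7996e+02 5.0000e-02 1.6971e+02] F [-2.2  4.6  4.5] T [1.18 0.58 0.1 ]
31.3167 [0.23324833 0.09516098 0.23862465]
33.0667
```

View pics/w7z.png

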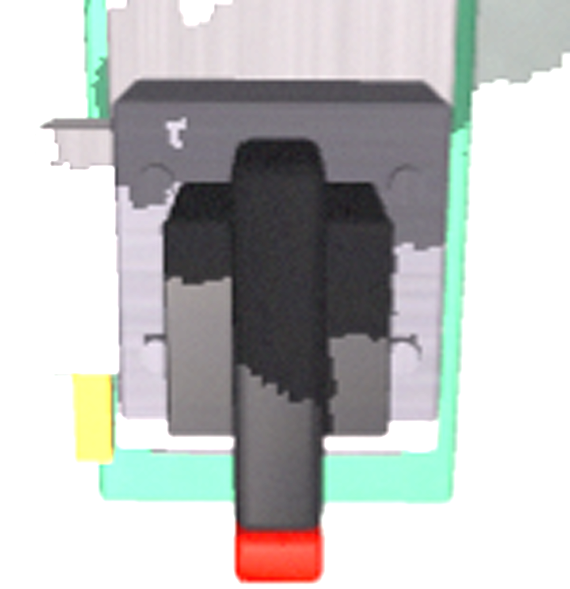

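```bash
python3 - <<'E'
from h import *; import pickle
c=pickle.load(open("c7.pkl","rb"))
P=lambda u,v,z: plane(c,(205+(u+.5)/3.8-.5,130+(v+.5)/3.8-.5),z)[:2]
a=lambda d:np.degrees(np.arctan2(d[1],d[0]))
z=.19
for q in ((233,190),(237,520)),((326,190),(322,520)),((280,150),(279,578)): print("wing",a(P(*q[1],z)-P(*q[0],z)))
print("hub",a(P(388,220,.158)-P(165,226,.158))-90,a(P(170,434,.158)-P(164,226,.158)),a(P(387,434,.158)-P(389,220,.158)))
print("block",a(P(447,104,.11)-P(116,104,.11))-90,a(P(120,415,.11)-P(115,104,.11)),a(P(438,415,.11)-P(448,104,.11)))
H=[P(*q,.158) for q in ((165,226),(388,220),(387,434),(170,434))]; print("hub size",np.linalg.norm(H[1]-H[0]),np.linalg.norm(H[3]-H[0]),"centre",np.mean(H,0))
im=cv2.imread("pics/s7.png");cv2.imwrite("pics/s7z.png",cv2.resize(im[130:220,180:275],None,fx=6,fy=6,interpolation=cv2.INTER_CUBIC))
t=cv2.imread("pics/s7.png")
E
```

```text
wing -9.99075978174873
wing -10.218448621429635
wing -10.23156859160879
hub -8.614521557439389 -9.89290187590712 -9.296709274500298
block -10.182163621514434 -11.13788526207356 -9.958201711366053
hub size 0.04212467309836122 0.04196915523679733 centre [0.51494246 0.21131148]
```

View pics/s7z.png

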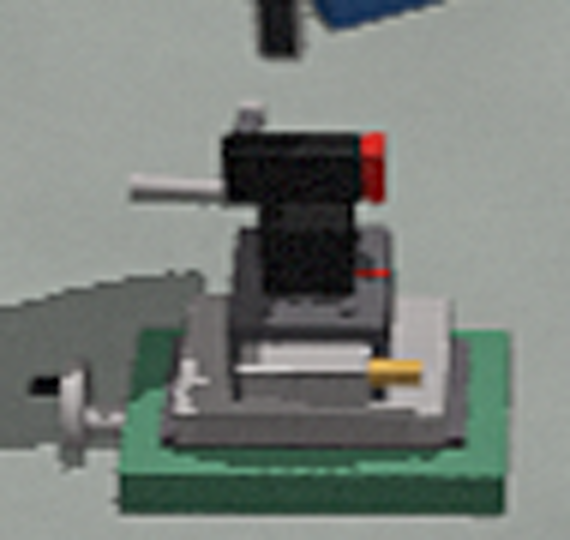

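View pics/s7.png

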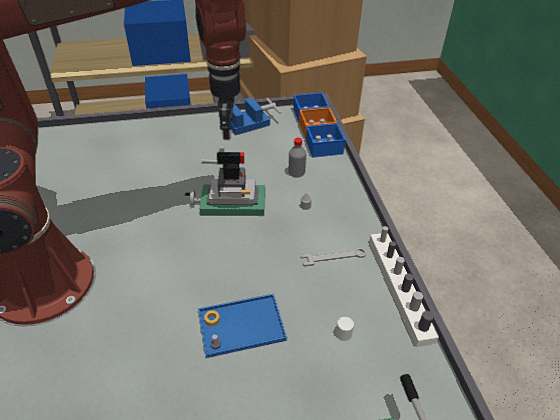

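The knob sits on the collar with its wing at -10.1°, parallel to the block at about -10.3° and with its red end over the red line at (373,272) in the zoom. The bystanders are unmoved and the gripper is clear, so I'm handing in.

```bash
python3 -c "
from plant import robot
print(robot.observe()['time']); robot.job_done()"
```

```text
33.0667
the job is handed in; nothing more can be done
```

The knob is fitted on the spindle, fully home and turned clockwise to the stop, and I handed the job in at 33 s of the 67 s allowed.

**What I did:**
- I gripped the knob by its wing and rested it on the key, where it sat 16 mm high as expected.
- I turned it slowly clockwise, pressing with no more than about 9 N in any reading. The keyway found the key near tool yaw -105°.
- Before I lowered it the last 13 mm, I had turned it about 7° further, so the spindle may have started to turn slightly before the knob was fully home.
- It came home at tool height 0.2371 m, against a predicted 0.237 m.
- I then turned the knob clockwise with the spindle to its stop, squared it up with the red line, and let go.

**Last checks:**
- **Alignment:** the wing measured about -10.1° and the block edges between -10.0° and -11.1°. The hub edges read -8.6° to -9.9°, which is picture noise.
- **Height:** the knob stayed at home height (0.2371 m) under a last light press.
- **Bystanders:** they look unmoved in the side view.

**Disagreement:** the stop did not show as a sharp torque rise at the expected angle of about -192°. Play in the bore let the knob skew about 8° past the line before torque built up, so I centred it and pressed again. Torque then rose to 0.62 N·m, well above the spindle's 0.25 N·m friction, and I took that as the stop. I could not see the key itself to confirm it.

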